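Point out a lighter and its refill, then ring up the sale

TASK

Show the customer at the stall what goes together: from above, with the fingertips centred about 3 cm over it and without touching it, point at the purple lighter and stay there for more than a second, then point in the same way at the top of the tall yellow gas can with the red cap. Then ring up the sale by pressing the green button on the sales box fully down, let it come up again and draw clear. Touch or move none of the lighters, the cans or the stand, point at no other lighter or can and do not come down low over one on the way, and leave the red button unpressed.

Things in the scene. Friction and masses are not known exactly. Their poses are not given: they have to be found in the camera images.
- lighter_purple: purple plastic pocket lighter, 12 x 25 x 80 mm (along its x, y, z), standing upright in one of the three sockets of the sample stand, which one varies; origin at the centre of its underside, z up, so its top is 80 mm above the origin and 88 mm above the table; loose, 30 g
- lighter_green: green plastic pocket lighter, 12 x 25 x 80 mm (along its x, y, z), standing upright in one of the three sockets of the sample stand, which one varies; origin at the centre of its underside, z up, so its top is 80 mm above the origin and 88 mm above the table; loose, 30 g
- lighter_orange: orange plastic pocket lighter, 12 x 25 x 80 mm (along its x, y, z), standing upright in one of the three sockets of the sample stand, which one varies; origin at the centre of its underside, z up, so its top is 80 mm above the origin and 88 mm above the table; loose, 30 g
- can_big: tall gas refill can, yellow with a red cap, a cylinder 50 mm in diameter and 170 mm high standing on the table, loose; which of the three places each can has varies; origin at the centre of its underside, z up, so the top of its cap is 170 mm above the origin
- can_small: short gas refill can, also yellow with a red cap, a cylinder 50 mm in diameter and 100 mm high standing on the table, loose; which of the three places each can has varies; origin at the centre of its underside, z up, so the top of its cap is 100 mm above the origin
- can_blue: tall gas refill can, blue with a white cap, a cylinder 50 mm in diameter and 170 mm high standing on the table, loose; which of the three places each can has varies; origin at the centre of its underside, z up, so the top of its cap is 170 mm above the origin
- stand: black sample stand, 60 x 200 x 30 mm (x, y, z), fixed to the table, its place and yaw vary; three sockets 22 mm deep in a row along its y, 65 mm apart, hold the lighters; origin at the centre of its underside
- register: grey sales box, 120 x 160 x 40 mm (x, y, z), fixed to the table, its place and yaw vary; origin at the centre of its underside; on top, towards its -x edge, two round push buttons 28 mm across in black housings, 76 mm apart along its y: green at +y, red at -y; a small display behind them
- green_top (a point): centre of the top of the green button's cap, it goes down with the cap
- red_top (a point): centre of the top of the red button's cap, it goes down with the cap
- green (a joint): travel of the green push button in m: 0 released, 0.006 fully down; a spring returns it; fully down takes about 5 N; pressed straight down
- red (a joint): travel of the red push button in m: 0 released, 0.006 fully down; a spring returns it; fully down takes about 5 N; pressed straight down
Not all that is in view belongs to the job. What is shaped like the can_small but pink is not meant.

How it is judged:
On the way, in this order (a step that is already met when the one before it is completed fails the run):
1. the fingertips dwell just above the purple lighter for a second (horizontal distance between the grasp point and lighter_purple below 0.025 m and z of the grasp point in the frame of lighter_purple between 0.1 and 0.165 m), for 1 s.
2. then they dwell just above the tall yellow can with the red cap for a second (horizontal distance between the grasp point and can_big below 0.025 m and z of the grasp point in the frame of can_big between 0.19 and 0.255 m), for 1 s.
3. then the green button is pressed down by the fingers (value of joint green above 0.0045 m and contact force between the fingers and register above 0.5 N), for 0.05 s.
At the end, for the whole second after the job is handed in: Both pointings (pads' midpoint within 25 mm of the thing's axis, 20 to 85 mm above its top, 1 s) and then a press of the green button past 4.5 mm are done; both buttons are up (within 1.5 mm); all lighters and cans stand upright, at rest, within 6 mm of their start (value of joint each of green, red below 0.0015 m and distance of each of lighter_purple, lighter_green, lighter_orange, can_big, can_small, can_blue from where it was at the start of the episode below 0.006 m and linear speed of each of lighter_purple, lighter_green, lighter_orange, can_big, can_small, can_blue below 0.02 m/s and angle between each of lighter_purple, lighter_green, lighter_orange, can_big, can_small, can_blue's own z axis and vertical below 0.15 rad); the robot touches nothing.
It fails at once if the robot touches a lighter, a can or the stand (contact force between any of the fingers, the arm and lighter_purple above 0.3 N or contact force between any of the fingers, the arm and lighter_green above 0.3 N or contact force between any of the fingers, the arm and lighter_orange above 0.3 N or contact force between any of the fingers, the arm and can_big above 0.3 N or contact force between any of the fingers, the arm and can_small above 0.3 N or contact force between any of the fingers, the arm and can_blue above 0.3 N or contact force between any of the fingers, the arm and stand above 0.3 N).
It fails at once if a lighter or can is moved or lifted by more than 10 mm (distance of any of lighter_purple, lighter_green, lighter_orange, can_big, can_small, can_blue from where it was at the start of the episode above 0.01 m).
It fails at once if the fingers come low over a lighter or can that is not to be pointed at (pads within 25 mm of its axis, less than 60 mm above its top) ((horizontal distance between the grasp point and lighter_green below 0.025 m and z of the grasp point in the frame of lighter_green between 0.03 and 0.14 m) or (horizontal distance between the grasp point and lighter_orange below 0.025 m and z of the grasp point in the frame of lighter_orange between 0.03 and 0.14 m) or (horizontal distance between the grasp point and can_small below 0.025 m and z of the grasp point in the frame of can_small between 0.05 and 0.16 m) or (horizontal distance between the grasp point and can_blue below 0.025 m and z of the grasp point in the frame of can_blue between 0.12 and 0.23 m)).
It fails at once if the red button is pressed (more than 3 mm) (value of joint red above 0.003 m).
It also fails if it takes over 56 s, if anything falls off the work surface, if the arm or the gripper's body presses on something with over 40 N, if the wrist force passes 120 N, or if a joint passes its speed limit or range.

ROBOT

A 6-joint arm with a two-finger parallel gripper is mounted at the origin on the work surface. World frame = base frame: x ahead of the robot, y to its left, z up, the work surface at z = 0. Lengths are in m, angles in rad, forces in N, time in s.
With the tool pointing down it reaches from about 0.375 to 0.9 m from the base axis. Payload 3.1 kg.
Tool frame: the origin (TCP) lies on the centre line of the jaws, within the pads' length; the fingertips stand 8 mm ahead of it and the grasp point (between the pads) lies 11 mm behind it; z points along the fingers, y is the line along which they close (so a half turn about z gives the same grasp; the last joint's range is limited). The gripper opens to 85 mm and grips with 20 to 120 N. Pads are 22 mm wide; open, the fingers measure 114 mm over their backs; the gripper's body (76 mm by 85 mm) begins 54 mm behind the grasp point. The pads swing forward as they close: fully open they stand 13 mm farther back than shut.
Start: joints at [-1.329, 0.527, 1.433, -0, 1.181, -0.178], TCP at [0.255, -0.57, 0.239] pointing down, gripper open.
Joint ranges: [-3.08, 3.08], [-0.75, 2.2], [0.22, 2.44], [-1.43, 4.57], [0, 2.65], [-2.85, 2.85]. Speed limits (rad/s): [2.79, 2.79, 3.14, 3.14, 3.14, 3.14].

INTERFACE

Orientations are given as a unit quaternion [x, y, z, w].
In Python, from station import * gives the robot as it stands.
- The arm moves only by the tool play_rows, never from a script. Its argument "rows" is a list of rows, each a list of 3 entries, a list of its own where there are three numbers: the turn, a rotation vector about the tool's x, y, z in degrees, then the shift along the tool's x, y, z in mm, then the closure, from 0 (fully open) to 1 (shut). In form: [[[ax, ay, az], [dx, dy, dz], jaw], ...]. A call has 1 to 12 rows; each row shifts and turns the commanded pose from where the row before left it, along the tool's axes as they then stand; what a row does not reach is not made up. A row lasts 1/12 s, in which the tool goes at most 41.7 mm and 7.16 degrees, less where a joint would pass 70% of its speed; a pose out of reach is approached as far as the arm can. A call with a gripper value outside its range is refused whole. The fingers move at their own pace and stop on an object; "grip_force" is the grip in N (left out, the last holds). Time passes only in rows, so rows that do not move let the fingers close. It gives the time, the measured TCP pose, the force, the opening and the grip force at its end, in the units of the state.
- sense(): the state, without advancing time (a new reading comes with each control period).
- snapshot(name): name is "scene" or "side" or "wrist"; returns (picture, depth): 420x560x3 uint8, red, green, blue; 420x560 float32, m along the optical axis (not along the pixel's ray), 0 where there is no reading.
- get_calibration(name): a dict with "vfov" (degrees; the focal length in pixels is half the picture's height over the tangent of half this angle, whatever the lens; pixels are square), "cx", "cy" (the principal point, pixels), "k1" (the pictures are not rectified: a ray, as slopes to the right and down, at radius r is drawn at 1 + k1 r^2 times it, then the intrinsics apply), "xyz" and "attitude" of the camera in the world. Camera axes: x right, y down, z forward; pixel columns grow to the right and rows downward; lengths in m; the calibration is good to about 2 mm. A picture is of the moment at which its call begins: read the wrist's pose just before it. get_calibration takes no time and is no camera call; for the wrist camera it gives the pose at the moment of the call.
- sign_off(): hands the job in; it is judged then, once.
The state is a dict: "t": time; "q": joint angles; "qd": joint speeds; "tau": joint torques, N m; "tcp_pos": TCP position; "tool_rot": TCP orientation; "force": force on the tool from outside, world axes, zero at the start; "ft_torque": the same for the moment, N m; "finger_gap": opening from 0.0 (shut) to 1.0 (fully open); "gripper_force": force on a finger pad.
Only numpy, scipy, OpenCV 4.12 (cv2) and the standard library are available. Lean on these libraries where they do the work, as an engineer would, in place of code of your own. Each camera call takes 0.05 s, during which the arm holds its last target. There are 200 camera calls.

## Working session

There is one attempt and no reset: what is moved stays moved. The work goes in short steps, Python scripts to look and compute and a tool call to move; the robot and the scene stay as the last step left them, time stands still between calls to the robot, and variables do not carry over. Pictures are saved under pics/ and viewed, at most 10 in all, crops included, and the job is handed in when it is done.

Besides the shell and the picture viewer there is one more tool, called after "Call:" as a command line: name --argument value ..., lists and objects as JSON in quotes. play_rows: Moves the arm, as the interface text tells. Its arguments: {"type":"object","properties":{"rows":{"type":"array","items":{"type":"array"}},"grip_force":{"type":"number"}},"required":["rows"]}

```bash
mkdir -p pics
cat > h.py <<'E'
from station import *
import numpy as np, cv2
from scipy.spatial.transform import Rotation as R
def grab(n):
    c=get_calibration(n); p,d=snapshot(n); return c,p,d
def cloud(c,d):
    h,w=d.shape; f=h/2/np.tan(np.radians(c['vfov'])/2)
    K=np.array([[f,0,c['cx']],[0,f,c['cy']],[0,0,1]])
    u,v=np.meshgrid(np.arange(w),np.arange(h))
    pts=np.stack([u,v],-1).reshape(-1,1,2).astype(np.float64)
    s=cv2.undistortPoints(pts,K,np.array([c['k1'],0,0,0,0.])).reshape(h,w,2)
    P=np.dstack([s[...,0]*d,s[...,1]*d,d])
    a=np.array(c['attitude'],float)
    M=R.from_quat(a).as_matrix() if a.size==4 else a.reshape(3,3)
    return P@M.T+np.array(c['xyz'])
E
python3 - <<'E'
from h import *
for n in ("scene","side"):
    c,p,d=grab(n); print(n,c); np.savez(n,d=d,p=p,X=cloud(c,d)); cv2.imwrite(f"pics/{n}.png",p[...,::-1])
print(sense())
E
```

```text
scene {'vfov': 48.832987742413934, 'cx': 281.9862589379793, 'cy': 215.84657731167073, 'k1': -0.01421504222040465, 'xyz': array([ 1.20771085, -0.56193485,  1.01605799]), 'attitude': array([ 0.84435066,  0.39229318, -0.16323968, -0.32639062])}
side {'vfov': 47.482316752644905, 'cx': 282.34882117154, 'cy': 214.71301071184752, 'k1': -0.03578670988463402, 'xyz': array([-0.07217612, -0.76906033,  0.58121326]), 'attitude': array([ 0.81267462, -0.27660811,  0.16633951, -0.48515883])}
{'t': 0.1, 'q': array([-1.32850013e+00,  5.28389539e-01,  1.43376866e+00, -3.31190478e-05,
        1.18136985e+00, -1.78493155e-01]), 'qd': array([ 7.22882495e-05, -2.06210074e-03, -2.46595253e-03,  9.70715762e-04,
        1.04764966e-03,  7.53860367e-04]), 'tau': array([-2.88007404e-04, -4.43305421e+01, -1.78585929e+01, -2.28366985e-04,
        3.87013119e-03,  1.17532642e-05]), 'tcp_pos': array([ 0.25517263, -0.56985964,  0.23842315]), 'tool_rot': array([ 9.77946790e-01,  2.08851953e-01, -4.61715865e-05, -9.66717383e-04]), 'force': array([-0.27958775, -0.62480194, -0.15124641]), 'ft_torque': array([-0.03582251, -0.03768935, -0.03681365]), 'gripper_force': 0.0, 'finger_gap': 1.0010544978962157}
```

View pics/scene.png

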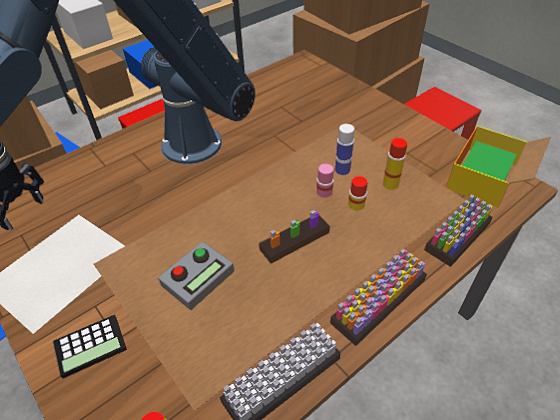

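View pics/side.png

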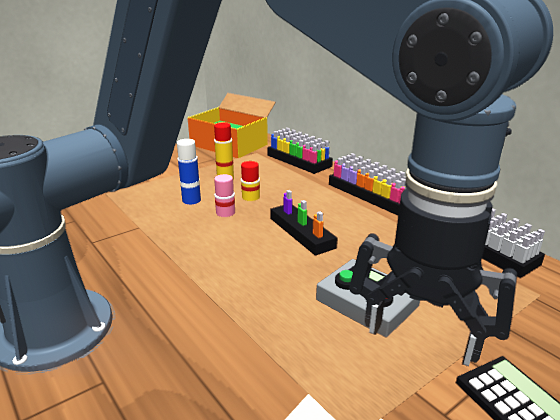

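Scene view: the purple lighter is at (314,218), green at (295,228) and orange at (275,239). The tall yellow can is at (397,150), short yellow (358,192), pink decoy (325,180) and blue (345,148). The green button is at (201,254) and the red at (179,272).

Possible mix-ups:
- **Purple lighter:** the tray lighters near (380,290) are not in the black stand, so I choose (314,218).
- **Tall can:** (358,192) is short, so I choose (397,150).
- **Button:** the green one.

Next I measure in both views.

```bash
cat > m.py <<'E'
from h import *
H=dict(purple=((125,142),120),green=((50,70),120),orange=((8,15),150),red=((0,4),150),yellow=((23,32),150),blue=((112,124),120))
B=dict(scene=[("purple",300,205,325,230),("green",284,215,302,242),("orange",266,228,284,250),("red",385,135,410,152),("red",348,174,370,190),("yellow",380,135,412,192),("blue",330,140,358,178),("green",188,244,212,264),("red",168,262,190,282)],
 side=[("purple",280,190,296,216),("green",295,200,310,226),("orange",310,210,327,238),("red",212,122,234,142),("red",240,160,262,182),("yellow",212,135,235,178),("blue",175,155,203,205),("green",336,266,360,284)])
for n in B:
    z=np.load(n+".npz"); X=z['X']; hsv=cv2.cvtColor(z['p'],cv2.COLOR_RGB2HSV)
    for (k,a,b,c,e) in B[n]:
        (lo,hi),s=H[k]; hs=hsv[b:e,a:c]; m=(hs[...,0]>=lo)&(hs[...,0]<=hi)&(hs[...,1]>s)&(z['d'][b:e,a:c]>0)
        P=X[b:e,a:c][m]; 
        if len(P)<4: print(n,k,'few',len(P)); continue
        zt=np.percentile(P[:,2],97); T=P[P[:,2]>zt-.006]
        mm=(T.min(0)+T.max(0))/2
        print(n,k,(a,b),len(P),'med',np.median(P,0).round(3),'top',zt.round(3),'topmed',np.median(T,0).round(3),'mid',mm.round(3),np.ptp(T,axis=0).round(3))
z=np.load("scene.npz");X=z['X'];print('table',X[300,150],X[200,250])
# register body top & stand top
for nm,(a,b,c,e),(l,h) in (("reg",(155,238,240,308),(.03,.046)),("stand",(255,205,335,265),(.024,.036))):
    P=X[b:e,a:c].reshape(-1,3); P=P[(P[:,2]>l)&(P[:,2]<h)]; print(nm,len(P),np.median(P[:,2]),cv2.minAreaRect(P[:,:2].astype(np.float32)*1000))
E
python3 m.py
```

```text
scene purple (300, 205) 106 med [0.58  0.051 0.049] top 0.075 topmed [0.58  0.058 0.073] mid [0.578 0.052 0.075] [0.01  0.025 0.011]
scene green (284, 215) 47 med [ 0.573 -0.009  0.065] top 0.079 topmed [ 0.573 -0.005  0.077] mid [ 0.572 -0.012  0.076] [0.007 0.02  0.006]
scene orange (266, 228) 116 med [ 0.566 -0.078  0.047] top 0.073 topmed [ 0.566 -0.073  0.07 ] mid [ 0.563 -0.078  0.072] [0.009 0.025 0.01 ]
scene red (385, 135) 191 med [0.597 0.362 0.169] top 0.174 topmed [0.593 0.368 0.171] mid [0.592 0.368 0.172] [0.042 0.045 0.008]
scene red (348, 174) 189 med [0.587 0.218 0.099] top 0.104 topmed [0.584 0.222 0.101] mid [0.582 0.223 0.101] [0.041 0.041 0.007]
scene yellow (380, 135) 356 med [0.604 0.351 0.074] top 0.117 topmed [0.602 0.35  0.115] mid [0.598 0.359 0.117] [0.035 0.032 0.011]
scene blue (330, 140) 271 med [0.456 0.285 0.077] top 0.116 topmed [0.455 0.285 0.115] mid [0.453 0.293 0.115] [0.032 0.031 0.009]
scene green (188, 244) 66 med [ 0.475 -0.26   0.061] top 0.066 topmed [ 0.476 -0.26   0.063] mid [ 0.476 -0.259  0.064] [0.023 0.022 0.007]
scene red (168, 262) 
[... 844 characters left out ...]
8 topmed [0.576 0.348 0.116] mid [0.585 0.354 0.118] [0.04  0.031 0.013]
side blue (175, 155) 643 med [0.432 0.282 0.068] top 0.117 topmed [0.429 0.282 0.115] mid [0.438 0.291 0.115] [0.043 0.032 0.009]
side green (336, 266) 139 med [ 0.468 -0.264  0.061] top 0.062 topmed [ 0.469 -0.263  0.061] mid [ 0.35  -0.38   0.183] [0.271 0.26  0.253]
table [ 4.76722339e-01 -4.23601464e-01  3.57702258e-04] [ 0.35757597 -0.00991254  0.00296521]
reg 1997 0.04065169913160094 ((501.1445007324219, -291.53668212890625), (121.72775268554688, 162.31568908691406), 10.267448425292969)
stand 987 0.0306146668784264 ((569.0346069335938, -12.696784973144531), (200.367919921875, 64.58631134033203), 83.40116119384766)
```

Call:
play_rows --rows '[[[0,0,0],[10,-8,0],1],[[0,0,0],[20,-16,0],1],[[0,0,0],[28,-22,0],1],[[0,0,0],[28,-22,0],1],[[0,0,0],[28,-22,0],1],[[0,0,0],[28,-22,0],1],[[0,0,0],[28,-22,0],1],[[0,0,0],[28,-22,0],1],[[0,0,0],[28,-22,0],1],[[0,0,0],[20,-16,0],1],[[0,0,0],[10,-8,0],1],[[0,0,0],[0,0,0],1]]'

```text
t: 1.1
tcp_pos: [0.4069, -0.2784, 0.2392]
tool_rot: [0.978, 0.211, -0.0, -0.001]
force: [-0.1, -0.2, 0.1]
finger_gap: -0.0
gripper_force: 0.0
```

Run:
```python
from h import *
s=sense(); print(s['t'],s['tcp_pos'],s['tool_rot'],s['finger_gap'],s['force'])
c,p,d=grab("wrist"); np.savez("wrist",d=d,p=p,X=cloud(c,d))
S=np.load("scene.npz")['p']
crop=cv2.resize(S[120:260,250:430],None,fx=2.33,fy=2.33)[...,::-1]
w=cv2.resize(p[...,::-1],(420,315)); crop=crop[:315] if crop.shape[0]>315 else crop
hh=max(crop.shape[0],315); o=np.zeros((hh,crop.shape[1]+370,3),np.uint8); o[:crop.shape[0],:crop.shape[1]]=crop
w=cv2.resize(p[...,::-1],(370,278)); o[:278,crop.shape[1]:crop.shape[1]+370]=w; cv2.imwrite("pics/c1.png",o)
```

```text
1.1 [ 0.40687814 -0.27835614  0.23923232] [ 9.77525706e-01  2.10814835e-01 -1.74620293e-04 -7.53707691e-04] -0.0004388734653166674 [-0.06650826 -0.15778149  0.06921492]
```

View pics/c1.png

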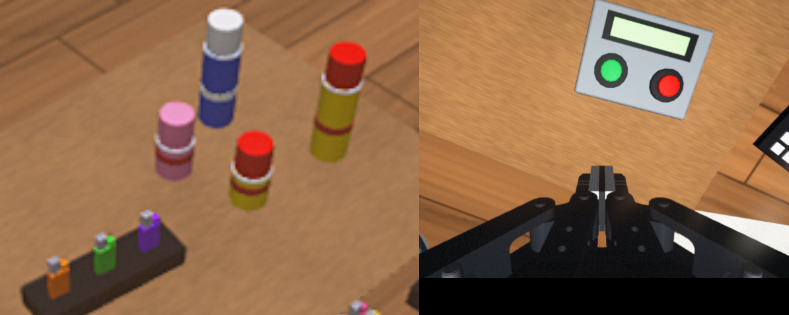

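The left crop confirms the purple lighter at (149,232) in the stand's right-hand socket and the tall yellow can with the red cap at (335,100). The right half is the wrist view, with the green button at (611,70), the red at (666,86), and the shut fingers narrow enough for the cap. Next I refine the green button and move over the lighter.

Run:
```python
from h import *
z=np.load("wrist.npz"); X=z['X']; hsv=cv2.cvtColor(z['p'],cv2.COLOR_RGB2HSV)
ok=(hsv[...,1]>150)&(X[...,2]>.045)&(X[...,2]<.08)&(np.arange(420)[:,None]<200)
for n,lo,hi in(("g",50,75),("r",0,5)):
    m=ok&(hsv[...,0]>=lo)&(hsv[...,0]<=hi); P=X[m]; print(n,len(P),np.median(P,0).round(4),((P.min(0)+P.max(0))/2).round(4),np.ptp(P,axis=0).round(3))
    g=np.median(P,0); r=np.hypot(X[...,0]-g[0],X[...,1]-g[1]); 
    for a in (.008,.0165,.019,.024): print(a,np.median(X[...,2][(abs(r-a)<.001)]).round(4))
```

```text
g 855 [ 0.4737 -0.2604  0.0622] [ 0.4735 -0.2603  0.062 ] [0.026 0.026 0.005]
0.008 0.0624
0.0165 0.0523
0.019 0.0523
0.024 0.0403
r 905 [ 0.4865 -0.3342  0.0621] [ 0.487  -0.3364  0.0573] [0.028 0.03  0.014]
0.008 0.0622
0.0165 0.0523
0.019 0.0523
0.024 0.0405
```

Call:
play_rows --rows '[[[0,0,0],[10,-8,0],1],[[0,0,0],[21,-17,0],1],[[0,0,0],[29,-23,0],1],[[0,0,0],[29,-23,0],1],[[0,0,0],[29,-23,0],1],[[0,0,0],[29,-23,0],1],[[0,0,0],[29,-23,0],1],[[0,0,0],[29,-23,0],1],[[0,0,0],[29,-23,0],1],[[0,0,0],[29,-23,0],1],[[0,0,0],[20,-14,0],1],[[0,0,0],[8,-5,0],1]]'

```text
t: 2.15
tcp_pos: [0.5812, 0.0466, 0.2392]
tool_rot: [0.978, 0.21, 0.001, 0.0]
force: [-1.2, -0.4, 0.0]
finger_gap: 0.001
gripper_force: 0.0
```

Call:
play_rows --rows '[[[0,0,0],[0,0,0],1],[[0,0,0],[0,0,0],1]]'

```text
t: 2.32
tcp_pos: [0.5789, 0.0439, 0.2389]
tool_rot: [0.978, 0.209, -0.001, 0.0]
force: [-0.9, -0.2, -0.3]
finger_gap: 0.002
gripper_force: 0.0
```

Call:
play_rows --rows '[[[0,0,0],[2,-8,0],1],[[0,0,0],[0,0,10],1],[[0,0,0],[0,0,16],1],[[0,0,0],[0,0,16],1],[[0,0,0],[0,0,16],1],[[0,0,0],[0,0,16],1],[[0,0,0],[0,0,14],1],[[0,0,0],[0,0,12],1],[[0,0,0],[0,0,8],1],[[0,0,0],[0,0,4],1],[[0,0,0],[0,0,0],1],[[0,0,0],[0,0,0],1]]'

```text
t: 3.32
tcp_pos: [0.5776, 0.0532, 0.1275]
tool_rot: [0.978, 0.209, 0.0, 0.0]
force: [-1.3, -0.8, -0.1]
finger_gap: 0.0
gripper_force: 0.0
```

Call:
play_rows --rows '[[[0,0,0],[0,0,0],1],[[0,0,0],[0,0,0],1],[[0,0,0],[0,0,0],1],[[0,0,0],[0,0,0],1],[[0,0,0],[0,0,0],1],[[0,0,0],[0,0,0],1],[[0,0,0],[0,0,0],1],[[0,0,0],[0,0,0],1],[[0,0,0],[0,0,0],1],[[0,0,0],[0,0,0],1],[[0,0,0],[0,0,0],1],[[0,0,0],[0,0,0],1]]'

```text
t: 4.32
tcp_pos: [0.5775, 0.0536, 0.1273]
tool_rot: [0.978, 0.209, -0.0, -0.0]
force: [0.6, -0.2, 0.2]
finger_gap: -0.004
gripper_force: 0.0
```

Run:
```python
from h import *
_,p,d=grab("side"); _,q,d=grab("scene")
a=cv2.resize(p[90:270,150:390],(400,300)); b=cv2.resize(q[120:270,240:440],(400,300))
cv2.imwrite("pics/c2.png",np.hstack([a,b])[...,::-1])
```

```text
(no output)
```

View pics/c2.png

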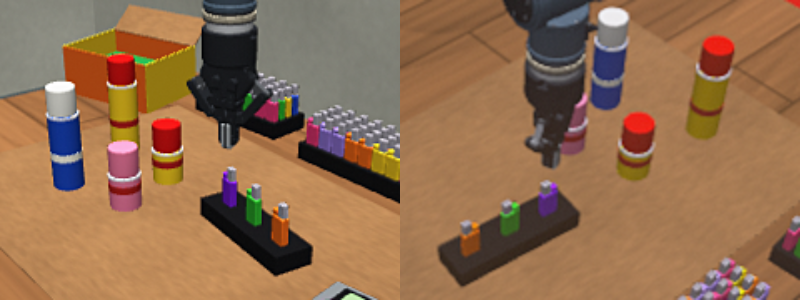

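The fingers hover centred over the purple lighter, at (230,140) left and (548,160) right. Nothing has moved. Next: rise, then cross to the tall can.

Call:
play_rows --rows '[[[0,0,0],[0,0,0],1],[[0,0,0],[0,0,0],1],[[0,0,0],[0,0,0],1],[[0,0,0],[0,0,-8],1],[[0,0,0],[0,0,-16],1],[[0,0,0],[0,0,-28],1],[[0,0,0],[0,0,-34],1],[[0,0,0],[0,0,-34],1],[[0,0,0],[0,0,-30],1],[[0,0,0],[0,0,-18],1],[[0,0,0],[0,0,-10],1],[[0,0,0],[0,0,0],1]]'

```text
t: 5.42
tcp_pos: [0.5787, 0.0536, 0.3084]
tool_rot: [0.978, 0.209, 0.003, 0.001]
force: [0.3, -0.5, -0.3]
finger_gap: 0.005
gripper_force: 0.0
```

Call:
play_rows --rows '[[[0,0,0],[4,-8,0],1],[[0,0,0],[10,-20,0],1],[[0,0,0],[15,-30,0],1],[[0,0,0],[15,-30,0],1],[[0,0,0],[15,-30,0],1],[[0,0,0],[15,-30,0],1],[[0,0,0],[15,-30,0],1],[[0,0,0],[15,-30,0],1],[[0,0,0],[15,-30,0],1],[[0,0,0],[12,-25,0],1],[[0,0,0],[6,-12,0],1],[[0,0,0],[2,-5,0],1]]'

```text
t: 6.42
tcp_pos: [0.5885, 0.3682, 0.3026]
tool_rot: [0.978, 0.21, -0.002, 0.0]
force: [0.6, 0.1, 1.1]
finger_gap: -0.001
gripper_force: 0.0
```

Call:
play_rows --rows '[[[0,0,0],[0,0,0],1],[[0,0,0],[0,0,0],1],[[0,0,0],[0,0,0],1]]'

```text
t: 6.67
tcp_pos: [0.5901, 0.3642, 0.305]
tool_rot: [0.978, 0.208, -0.001, 0.0]
force: [-0.1, 0.2, 0.3]
finger_gap: -0.001
gripper_force: 0.0
```

Position matches (0.590, 0.366), so I go down 94 mm and dwell.

Call:
play_rows --rows '[[[0,0,0],[0,0,6],1],[[0,0,0],[0,0,12],1],[[0,0,0],[0,0,18],1],[[0,0,0],[0,0,20],1],[[0,0,0],[0,0,18],1],[[0,0,0],[0,0,12],1],[[0,0,0],[0,0,6],1],[[0,0,0],[0,0,0],1],[[0,0,0],[0,0,0],1],[[0,0,0],[0,0,0],1],[[0,0,0],[0,0,0],1],[[0,0,0],[0,0,0],1]]'

```text
t: 7.67
tcp_pos: [0.5905, 0.3663, 0.2146]
tool_rot: [0.978, 0.209, 0.001, -0.0]
force: [-0.1, -0.6, -0.2]
finger_gap: -0.002
gripper_force: 0.0
```

Call:
play_rows --rows '[[[0,0,0],[0,0,0],1],[[0,0,0],[0,0,0],1],[[0,0,0],[0,0,0],1],[[0,0,0],[0,0,0],1],[[0,0,0],[0,0,0],1],[[0,0,0],[0,0,0],1],[[0,0,0],[0,0,0],1],[[0,0,0],[0,0,0],1],[[0,0,0],[0,0,0],1],[[0,0,0],[0,0,0],1],[[0,0,0],[0,0,0],1],[[0,0,0],[0,0,0],1]]'

```text
t: 8.67
tcp_pos: [0.59, 0.3659, 0.2133]
tool_rot: [0.978, 0.209, -0.0, 0.0]
force: [-0.2, -0.5, 0.9]
finger_gap: 0.003
gripper_force: 0.0
```

Run:
```python
from h import *
_,p,d=grab("side"); _,q,d=grab("scene")
a=cv2.resize(p[60:240,130:370],(400,300)); b=cv2.resize(q[80:230,260:460],(400,300))
cv2.imwrite("pics/c3.png",np.hstack([a,b])[...,::-1])
```

```text
(no output)
```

View pics/c3.png

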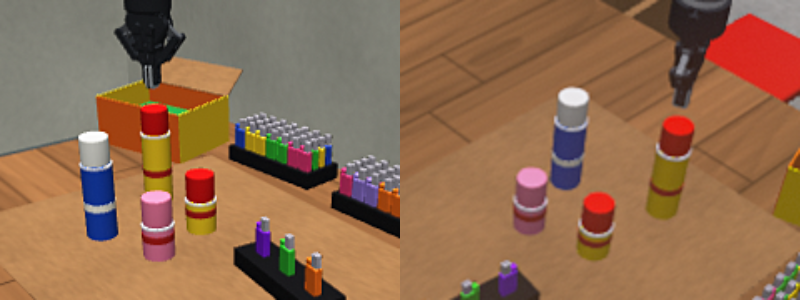

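The fingers are centred over the tall yellow can, at (152,85) left and (683,100) right, and nothing is disturbed. Next I rise and travel high to the green button.

Call:
play_rows --rows '[[[0,0,0],[0,0,0],1],[[0,0,0],[0,0,0],1],[[0,0,0],[0,0,-8],1],[[0,0,0],[0,0,-16],1],[[0,0,0],[0,0,-24],1],[[0,0,0],[0,0,-24],1],[[0,0,0],[0,0,-14],1],[[0,0,0],[0,0,-6],1],[[0,0,0],[0,0,0],1]]'

```text
t: 9.52
tcp_pos: [0.5908, 0.3664, 0.308]
tool_rot: [0.978, 0.209, 0.002, -0.0]
force: [0.6, 0.6, -0.3]
finger_gap: -0.001
gripper_force: 0.0
```

Call:
play_rows --rows '[[[0,0,0],[-7,10,0],1],[[0,0,0],[-14,20,0],1],[[0,0,0],[-20,29,0],1],[[0,0,0],[-20,29,0],1],[[0,0,0],[-20,29,0],1],[[0,0,0],[-20,29,0],1],[[0,0,0],[-20,29,0],1],[[0,0,0],[-20,29,0],1],[[0,0,0],[-20,29,0],1],[[0,0,0],[-20,29,0],1],[[0,0,0],[-20,29,0],1],[[0,0,0],[-20,29,0],1]]'

```text
t: 10.52
tcp_pos: [0.5166, -0.0182, 0.3037]
tool_rot: [0.978, 0.209, -0.002, -0.001]
force: [0.1, -0.6, -0.3]
finger_gap: -0.002
gripper_force: 0.0
```

Call:
play_rows --rows '[[[0,0,0],[-20,29,0],1],[[0,0,0],[-20,29,0],1],[[0,0,0],[-20,29,0],1],[[0,0,0],[-20,29,0],1],[[0,0,0],[-20,29,0],1],[[0,0,0],[-20,29,0],1],[[0,0,0],[-14,20,0],1],[[0,0,0],[-7,10,0],1],[[0,0,0],[0,0,0],1],[[0,0,0],[0,0,0],1],[[0,0,0],[0,0,0],1]]'

```text
t: 11.43
tcp_pos: [0.4732, -0.2585, 0.3046]
tool_rot: [0.978, 0.209, -0.0, -0.001]
force: [0.1, -0.6, 0.6]
finger_gap: 0.003
gripper_force: 0.0
```

Call:
play_rows --rows '[[[0,0,0],[-1,2,10],1],[[0,0,0],[0,0,20],1],[[0,0,0],[0,0,30],1],[[0,0,0],[0,0,30],1],[[0,0,0],[0,0,30],1],[[0,0,0],[0,0,30],1],[[0,0,0],[0,0,25],1],[[0,0,0],[0,0,20],1],[[0,0,0],[0,0,15],1],[[0,0,0],[0,0,10],1],[[0,0,0],[0,0,0],1],[[0,0,0],[0,0,0],1]]'

```text
t: 12.43
tcp_pos: [0.4737, -0.2616, 0.085]
tool_rot: [0.978, 0.209, -0.0, -0.0]
force: [1.1, 0.6, -0.2]
finger_gap: -0.002
gripper_force: 0.0
```

Call:
play_rows --rows '[[[0,0,0],[0,0,4],1],[[0,0,0],[0,0,4],1],[[0,0,0],[0,0,3],1],[[0,0,0],[0,0,3],1],[[0,0,0],[0,0,2],1],[[0,0,0],[0,0,2],1],[[0,0,0],[0,0,2],1],[[0,0,0],[0,0,0],1],[[0,0,0],[0,0,0],1]]'

```text
t: 13.18
tcp_pos: [0.4736, -0.2626, 0.0655]
tool_rot: [0.978, 0.209, 0.0, 0.0]
force: [-0.2, 1.9, 3.7]
finger_gap: 0.001
gripper_force: 2.0
```

In contact at about 4 N, so nearly down. Pressing on.

Call:
play_rows --rows '[[[0,0,0],[0,0,1],1],[[0,0,0],[0,0,1],1],[[0,0,0],[0,0,1],1],[[0,0,0],[0,0,0],1],[[0,0,0],[0,0,0],1]]'

```text
t: 13.6
tcp_pos: [0.4737, -0.2626, 0.0639]
tool_rot: [0.978, 0.209, 0.0, 0.0]
force: [-2.8, 0.8, 15.2]
finger_gap: -0.0
gripper_force: 7.4
```

The force rose sharply to 15 N with travel stopped, so the button has bottomed out. I draw clear.

Call:
play_rows --rows '[[[0,0,0],[0,0,0],1],[[0,0,0],[0,0,-3],1],[[0,0,0],[0,0,-6],1],[[0,0,0],[0,0,-12],1],[[0,0,0],[0,0,-20],1],[[0,0,0],[0,0,-30],1],[[0,0,0],[0,0,-30],1],[[0,0,0],[0,0,-25],1],[[0,0,0],[0,0,-15],1],[[0,0,0],[0,0,-8],1],[[0,0,0],[0,0,0],1],[[0,0,0],[0,0,0],1]]'

```text
t: 14.6
tcp_pos: [0.4732, -0.2622, 0.2108]
tool_rot: [0.978, 0.209, -0.0, -0.0]
force: [-0.2, 0.6, -0.1]
finger_gap: 0.001
gripper_force: 0.0
```

Run:
```python
from h import *
c,p,d=grab("wrist"); X=cloud(c,d); g=np.hypot(X[...,0]-.4736,X[...,1]+.2603)<.009; print("green top z",np.median(X[...,2][g]),g.sum())
_,q,_=grab("scene"); cv2.imwrite("pics/end.png",q[...,::-1]); s=sense(); print(s['t'],s['tcp_pos'],s['force'])
```

```text
green top z 0.24973177534712668 2528
14.7 [ 0.47271045 -0.26177411  0.20976216] [-0.66557036  0.32574941 -0.22235351]
```

View pics/end.png

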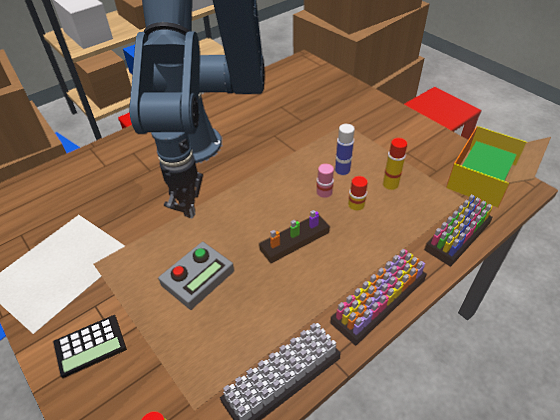

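The green button at (201,254) is up again and all lighters and cans are where they were. The arm is clear, with the fingers at (183,208).

```bash
python3 -c "
from station import *
print(sign_off())"
```

```text
the job is handed in; nothing more can be done
None
```

I pointed at the purple lighter and then the tall yellow can for over a second each, pressed the green button fully down and drew clear, with nothing seen to move; the job is handed in at about 15 s, but no verdict came back.

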